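Close the hot plate's connection box with its clip-on cover

TASK

The wiring in the grey connection box is finished, so close the box. Take its cover, the larger of the two hooded ones, out of the slotted rack, lay it flat on the bench with the hood up, then take it up again from above, set it squarely on the box and press it down along its edges until every spring clip has snapped over it and it is fully home all round. Leave everything else where it is.

Things in the scene. Friction and masses are not known exactly. Their poses are not given: they have to be found in the camera images.
- cover_mid (a point): Middle of the box's cover, grey plastic, about 130 g: plate 150 x 110 x 4 mm (x by y) with a hollow hood 84 x 40 mm in its middle, 14 mm higher (18 mm over all); the point is 9 mm above the underside. z points out of the hood. Fits either way round. At first it stands on a 150 mm edge in the rack, y up (within 0.1 rad), z level; its top edge is 118 mm above the bench.
- cover_edge_xp (a point): Middle of the cover's +x short edge, on the underside, 75 mm from the centre. Fully home it is level with the box's rim.
- cover_edge_xn (a point): The same on the -x short edge.
- cover_edge_yp (a point): Middle of the cover's +y long edge, on the underside, 55 mm from the centre.
- cover_edge_yn (a point): The same on the -y long edge.
- box: Open grey plastic connection box screwed to the bench, 144 x 104 x 50 mm outside; origin at the centre of its underside, x along its length, y along its width, z up. A relay inside stands up to 57 mm at the middle; the hood goes over it. Six spring clips, 28 mm wide and 68 mm high, stand round it: one in the middle of each end and two on each long side. Their hooks reach 3 mm in over the cover's edge.
- box_rim (a point): Centre of the box's mouth, at the height of the rim, 50 mm above the bench, on which the cover's underside rests when home. A cover just laid on the clips' sloping faces (open 3.5 mm wider than the cover on each side at the top) rests with its underside about 11 mm higher. Pushed at the middle it tends to stick, cocked, with some clips not passed; pushed near one clip at a time it goes home.
- clip_end_xp (a joint): Bend of the clip in the middle of the box's +x end, rad: 0 upright, sprung back; up to about 0.07 as the cover passes.
- clip_end_xn (a joint): The same in the middle of the -x end.
- clip_yp_xp (a joint): The same for the clip on the +y side 48 mm towards +x from the middle. A push of 10 to 20 N on the plate just inside a side clip, between it and the hood (48 mm along x, 37 mm along y from the box's centre), brings that corner home.
- clip_yp_xn (a joint): The same on the +y side, 48 mm towards -x.
- clip_yn_xp (a joint): The same on the -y side, 48 mm towards +x.
- clip_yn_xn (a joint): The same on the -y side, 48 mm towards -x.
- rack: Pale plastic slotted rack, base 170 x 200 x 8 mm, with three slots 65 mm apart made by short teeth up to 36 mm above the bench; origin at the centre of its underside, z up, slots along its x, one behind another along its y (at -65, 0 and 65 mm). Each slot holds one cover on edge; which is where varies. It stands firm.
- small_cover_mid (a point): Middle of a smaller hooded cover (126 x 84 mm plate, 18 mm over all), on edge in another slot; not wanted. Axes as for the cover.
- blank_mid (a point): Middle of a flat blanking plate 150 x 110 x 4 mm without hood, on edge in another slot; not wanted. z is its normal.
- beaker_mid (a point): Half-way up a glass beaker, 68 mm across and 92 mm high; leave it.
- reagent_mid (a point): Half-way up an amber bottle, 60 mm across and 125 mm high; leave it.
- crucible_mid (a point): Half-way up a white crucible, 44 mm across and 32 mm high; leave it.
- jar_mid (a point): Half-way up a white jar, 54 mm across and 60 mm high; leave it.
- driver_grip (a point): Handle of a screwdriver lying on the bench, 170 mm long over all; leave it.

How it is judged:
By the outcome, as a careful person would: the job done as asked, in the order asked, and still so for the second after the job is handed in, with the robot touching nothing.
It also fails if it takes over 72 s, if anything falls off the work surface, if the arm or the gripper's body presses on something with over 40 N, if the wrist force passes 120 N, or if a joint passes its speed limit or range.

ROBOT

A 6-joint arm with a two-finger parallel gripper is mounted at the origin on the work surface. World frame = base frame: x ahead of the robot, y to its left, z up, the work surface at z = 0. Lengths are in m, angles in rad, forces in N, time in s.
With the tool pointing down it reaches from about 0.325 to 0.775 m from the base axis. Payload 5.5 kg.
Tool frame: the origin (TCP) lies between the finger pads; the fingertips stand 8 mm ahead of it and the grasp point (between the pads) lies 11 mm behind it (tcp_to_tips is the distance from the TCP to the fingertips, in m); z points along the fingers, y is the direction in which the jaws open and shut (so a half turn about z gives the same grasp; the last joint's range is limited). The gripper opens to 88 mm and grips with 3 to 60 N. Pads are 20 mm wide; open, the fingers measure 115 mm over their backs; the gripper's body (75 mm by 178 mm) begins 61 mm behind the grasp point.
Start: joints at [1.189, 0.091, 1.231, -0, 1.82, -0.057], TCP at [0.191, 0.569, 0.231] pointing down, gripper open.
Joint ranges: [-2.87, 2.87], [-0.86, 2.18], [0.17, 2.46], [-1.51, 4.65], [0.06, 2.69], [-2.65, 2.65]. Speed limits (rad/s): [2.57, 2.57, 3.01, 3.14, 3.14, 3.14].

INTERFACE

Orientations are given as a unit quaternion [w, x, y, z].
In Python, from bench import * gives the robot as it stands. Calls block until the motion is done:
- move_to(position, orientation): joint-space move of the TCP to a pose.
- move_l(position, speed=0.15, orientation=None): straight line of the TCP; orientation=None keeps the orientation; speed is the mean speed in m/s.
- movej(angles): joint-space move.
- gripper_open() and close(): open the fingers fully, or close them until they stop; the grip force is fixed at half the most.
- hold(seconds).
- inverse_kinematics(position, orientation): joint angles nearest the present ones, or None.
- state(): the state.
- get_image(name): name is "side" or "top" or "wrist"; returns a dict with "frame" (384x512x3 uint8, blue, green, red), "depth" (384x512 float32, m along the optical axis (not along the pixel's ray), 0 where there is no reading), "camera_matrix" (3x3 intrinsics, pixels), "view" (4x4, takes a point from world to camera coordinates). Camera axes: x right, y up, looking along -z (the intrinsics and any distortion apply to the point x, -y, -z); pixel columns grow to the right and rows downward; lengths in m; the calibration is good to about 2 mm. A picture is of the moment at which its call begins.
A pose or a line that the arm cannot do raises IKError and nothing moves.
- job_done(): hands the job in, once; it reports no verdict.
The state is a dict: "time": time; "joint_pos": joint angles; "dq": joint speeds; "joint_torque": joint torques, N m; "ee_pos": TCP position; "ee_rot": TCP orientation; "ft_force": force on the tool from outside, world axes, zero at the start; "moment": the same for the moment, N m; "finger_gap": finger opening in m.
Only numpy, scipy, OpenCV 4.12 (cv2) and the standard library are available. Lean on these libraries where they do the work, as an engineer would, in place of code of your own. Each camera call takes 0.05 s, during which the arm holds its last target. There are 200 camera calls.

## Working session

There is one attempt and no reset: what is moved stays moved. The work goes in short steps, each a Python script; the robot and the scene stay as the last script left them, time stands still between calls to the robot, and variables do not carry over. Pictures are saved under pics/ and viewed, about 8 in all and at most 12, crops included, and the job is handed in when it is done.

```bash
ls; mkdir -p pics; cat > h.py <<'E'
from bench import *
import numpy as np, cv2
from scipy.spatial.transform import Rotation as R
def cloud(im):
    d=im["depth"];K=im["camera_matrix"];h,w=d.shape
    u,v=np.meshgrid(np.arange(w),np.arange(h))
    x=(u-K[0,2])/K[0,0]*d;y=(v-K[1,2])/K[1,1]*d
    P=np.stack([x,-y,-d,np.ones_like(d)],-1)
    W=P@np.linalg.inv(im["view"]).T
    W[d==0]=np.nan
    return W[...,:3]
def quat(M): 
    q=R.from_matrix(M).as_quat(); return [q[3],q[0],q[1],q[2]]
def down(yaw): # tool z down, tool y (jaw) along world angle yaw
    y=np.array([np.cos(yaw),np.sin(yaw),0]);z=np.array([0,0,-1.]);x=np.cross(y,z)
    return quat(np.stack([x,y,z],1))
E
python3 - <<'E'
from h import *
import pickle
s=state();print(s)
ims={n:get_image(n) for n in("side","top","wrist")}
pickle.dump(ims,open("ims.pkl","wb"))
for n,i in ims.items(): print(n,np.linalg.inv(i["view"])[:3].round(3).tolist(),i["camera_matrix"].round(1).tolist(),(i["depth"]>0).mean())
cv2.imwrite("pics/a.png",np.hstack([cv2.resize(ims["top"]["frame"],(800,600))]))
cv2.imwrite("pics/b.png",cv2.resize(ims["side"]["frame"],(800,600)))
E
```

```text
pics
{'time': 0.0, 'joint_pos': array([ 1.18927715e+00,  9.18515380e-02,  1.23187275e+00,  2.34954932e-05,
        1.81976386e+00, -5.66867437e-02]), 'dq': array([ 1.19999203e-03,  2.12483452e-05,  8.83675767e-04,  1.36020183e-03,
       -7.42159510e-04,  1.45668637e-03]), 'joint_torque': array([ 1.11471018e-03, -4.46450651e+01, -4.06438780e+01,  6.99170306e-02,
        2.93188181e-02, -1.64264497e-04]), 'ee_pos': array([0.19137682, 0.56837788, 0.22951865]), 'ee_rot': array([-2.17112262e-04,  1.61700175e-01,  9.86839478e-01, -9.22611692e-04]), 'ft_force': array([-0.01533834, -0.24702596, -0.35636211]), 'moment': array([-0.00047281, -0.01227164, -0.04992103]), 'finger_gap': 0.08789161596724276}
side [[-0.978, 0.128, -0.163, 0.3], [-0.207, -0.645, 0.736, 0.944], [-0.011, 0.754, 0.657, 0.947]] [[497.3, 0.0, 252.1], [0.0, 497.3, 184.1], [0.0, 0.0, 1.0]] 0.996063232421875
top [[0.01, 0.996, -0.093, 0.419], [-1.0, 0.01, 0.001, -0.021], [0.002, 0.093, 0.996, 1.134]] [[369.9, 0.0, 253.8], [0.0, 369.9, 193.0], [0.0, 0.0, 1.0]] 0.9960378011067709
wrist [[0.317, -0.918, -0.24, 0.126], [0.948, 0.306, 0.082, 0.591], [-0.002, -0.254, 0.967, 0.383]] [[308.6, 0.0, 253.0], [0.0, 308.6, 192.0], [0.0, 0.0, 1.0]] 0.996124267578125
```

View pics/a.png

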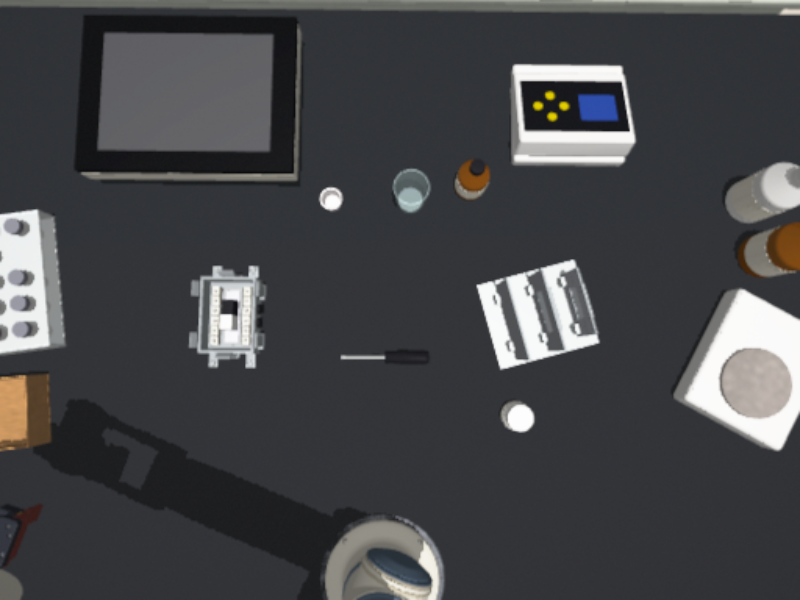

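View pics/b.png

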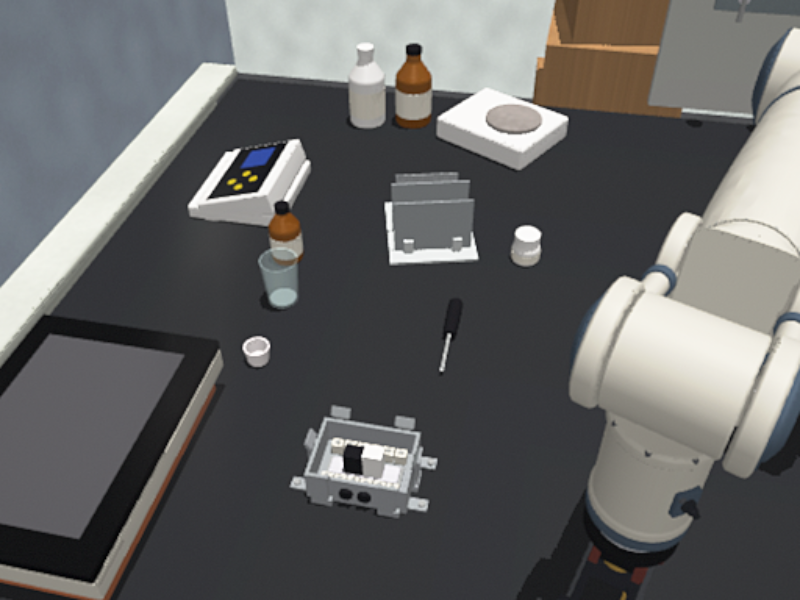

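Top view: the box is at about (228,317), the rack at (537,314) with three plates standing in it. The jar, screwdriver, crucible, beaker and bottle are all clear of both. Next I'll measure the rack, plates and box from depth.

```bash
python3 - <<'E'
from h import *
import pickle
ims=pickle.load(open("ims.pkl","rb"))
W=cloud(ims["top"]);f=ims["top"]["frame"]
cr=f[150:250,295:395];cv2.imwrite("pics/c.png",cv2.resize(cr,(600,600),interpolation=cv2.INTER_CUBIC))
# bench z check
print("bench z",np.nanmedian(W[220:300,130:210,2]))
# box points: z>0.03 region
sub=W[160:245,110:180].reshape(-1,3)
for lo,hi in((.045,.056),(.06,.075)):
    p=sub[(sub[:,2]>lo)&(sub[:,2]<hi)]
    r=cv2.minAreaRect((p[:,:2]*1000).astype(np.float32));print("box",lo,len(p),r)
# rack: base
sub=W[155:245,295:390].reshape(-1,3)
p=sub[(sub[:,2]>.004)&(sub[:,2]<.014)]
r=cv2.minAreaRect((p[:,:2]*1000).astype(np.float32));print("rack",len(p),r)
print(np.round(cv2.boxPoints(r)))
# both cams tops of plates
for n in("top","side"):
    Wn=cloud(ims[n]).reshape(-1,3)
    c=np.array(r[0])/1000
    q=Wn[(np.hypot(*(Wn[:,:2]-c).T)<.13)&(Wn[:,2]>.045)]
    b=cv2.boxPoints(r);e=[b[1]-b[0],b[2]-b[1]];l=max(e,key=np.linalg.norm);l=l/np.linalg.norm(l)
    if l[1]<0:l=-l
    a=np.array([l[1],-l[0]])
    s=(q[:,:2]-c)@l*1000;t=(q[:,:2]-c)@a*1000;z=q[:,2]*1000
    print(n,"l",l)
    for k in range(-110,110,5):
        m=(s>=k)&(s<k+5)
        if m.sum()>2:print(k,m.sum(),"t",t[m].min().round(),t[m].max().round(),"z",z[m].min().round(),z[m].max().round())
E
```

```text
bench z 0.0018594353586911527
box 0.045 441 ((494.2431945800781, 293.1242980957031), (112.91514587402344, 144.06356811523438), 89.58687591552734)
box 0.06 213 ((495.596435546875, 296.81646728515625), (162.44210815429688, 124.94406127929688), 0.4946834444999695)
rack 2478 ((508.457763671875, -294.44561767578125), (274.732177734375, 291.7312927246094), 0.22582830488681793)
[[ 371. -149.]
 [ 372. -441.]
 [ 646. -440.]
 [ 645. -148.]]
top l [-0.00394144  0.99999225]
-90 12 t -44.0 10.0 z 63.0 95.0
-85 44 t -46.0 31.0 z 50.0 96.0
-80 66 t -41.0 40.0 z 45.0 96.0
-75 40 t -20.0 48.0 z 46.0 96.0
-70 37 t 1.0 39.0 z 67.0 98.0
-65 33 t 19.0 59.0 z 66.0 96.0
-60 49 t 39.0 77.0 z 45.0 97.0
-55 38 t 52.0 75.0 z 48.0 95.0
-30 4 t -37.0 -31.0 z 82.0 89.0
-25 25 t -74.0 -14.0 z 52.0 120.0
-20 69 t -74.0 5.0 z 47.0 122.0
-15 78 t -54.0 26.0 z 46.0 123.0
-10 59 t -36.0 40.0 z 45.0 123.0
-5 51 t -16.0 33.0 z 45.0 122.0
0 43 t 2.0 35.0 z 46.0 122.0
5 46 t 16.0 47.0 z 47.0 123.0
10 57 t 38.0 66.0 z 46.0 122.0
15 32 t 55.0 69.0 z 48.0 121.0
40 33 t -91.0 -72.0 z 45.0 123.0
45 51 t -80.0 -53.0 z 46.0 123.0
[... 516 characters left out ...]
 42.0 68.0 z 79.0 91.0
-30 9 t -81.0 -36.0 z 65.0 108.0
-25 67 t -81.0 1.0 z 64.0 119.0
-20 74 t -80.0 22.0 z 61.0 118.0
-15 74 t -67.0 15.0 z 66.0 120.0
-10 86 t -53.0 30.0 z 66.0 118.0
-5 74 t -32.0 35.0 z 74.0 119.0
0 69 t -9.0 43.0 z 71.0 120.0
5 60 t 5.0 58.0 z 72.0 117.0
10 77 t 17.0 63.0 z 61.0 118.0
15 32 t 44.0 63.0 z 45.0 120.0
30 3 t -97.0 -94.0 z 67.0 115.0
35 33 t -98.0 -80.0 z 46.0 117.0
40 105 t -98.0 -63.0 z 46.0 119.0
45 143 t -99.0 -47.0 z 46.0 119.0
50 120 t -84.0 -18.0 z 45.0 120.0
55 132 t -57.0 -7.0 z 45.0 120.0
60 126 t -49.0 16.0 z 45.0 119.0
65 133 t -20.0 30.0 z 47.0 119.0
70 134 t -10.0 48.0 z 45.0 118.0
75 97 t 14.0 47.0 z 46.0 120.0
80 17 t 31.0 46.0 z 45.0 115.0
```

View pics/c.png

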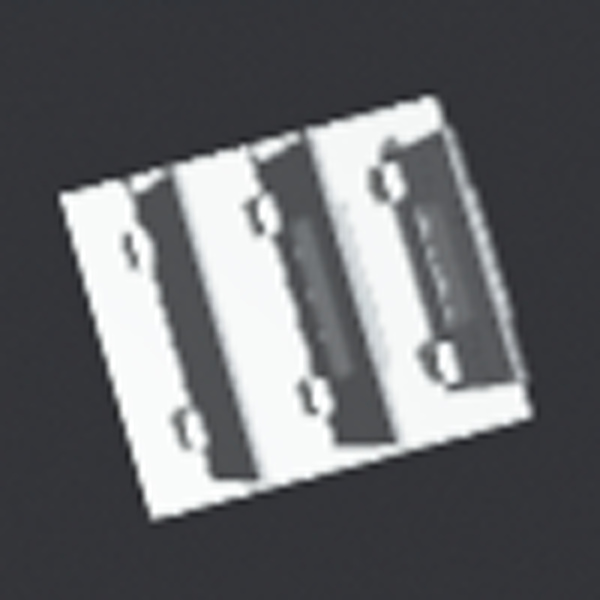

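The middle slot (s≈0) holds the larger hooded cover: its top is at about 120 mm and its hood faces +y. The right slot, about 95 mm high, has the small one and the left has the blank. I'll fit the lines now and check IK for the whole plan.

```bash
python3 - <<'E'
from h import *
import pickle
ims=pickle.load(open("ims.pkl","rb"))
for n in("top","side"):
    im=ims[n];W=cloud(im);f=im["frame"].astype(int)
    P=W.reshape(-1,3);c=np.array([.508,-.294])
    # grouping: slots dir 16.3deg
    a=np.deg2rad(16.3);l=np.array([-np.sin(a),np.cos(a)]);x=np.array([np.cos(a),np.sin(a)])
    q=P[(np.hypot(*(P[:,:2]-c).T)<.14)&(P[:,2]>.08)]
    s=(q[:,:2]-c)@l
    for lo,hi in((-.12,-.05),(-.05,.02),(.02,.1)):
        g=q[(s>lo)&(s<hi)]; 
        if len(g)<5: continue
        zt=np.percentile(g[:,2],97);t=g[g[:,2]>zt-.008]
        xy=t[:,:2];m=xy.mean(0);d=np.linalg.svd(xy-m)[2][0];d*=np.sign(d[0])
        pr=(xy-m)@d; mid=m+d*(pr.max()+pr.min())/2
        print(n,lo,len(t),"zt",zt.round(3),"mid",mid.round(4),"ang",np.degrees(np.arctan2(d[1],d[0])).round(1),"len",np.ptp(pr).round(3),"thick",((xy-m)@[-d[1],d[0]]).std().round(4),"s",((mid-c)@l).round(4))
    gr=f.mean(2)
    rk=(gr>170)&(np.hypot(W[...,0]-c[0],W[...,1]-c[1])<.15)&(W[...,2]<.05)&(W[...,2]>.003)
    r=cv2.minAreaRect((W[rk][:,:2]*1000).astype(np.float32));print("rack",r)
    dk=(W[...,2]>.006)&(W[...,0]>.3)&(W[...,0]<.8)&(W[...,1]>-.45)&(W[...,1]<.45)
    k,lab,st,ce=cv2.connectedComponentsWithStats(dk.astype(np.uint8))
    for i in range(1,k):
        if st[i,4]>25:
            o=W[lab==i];print("  obj",o.min(0).round(3),o.max(0).round(3),o.mean(0).round(3))
E
```

```text
top -0.12 96 zt 0.096 mid [ 0.5243 -0.3645] ang 15.7 len 0.125 thick 0.0015 s -0.0722
top -0.05 109 zt 0.121 mid [ 0.5058 -0.2973] ang 15.7 len 0.149 thick 0.0015 s -0.0026
top 0.02 99 zt 0.122 mid [ 0.4881 -0.2348] ang 15.5 len 0.148 thick 0.0014 s 0.0625
rack ((503.9776916503906, -296.65087890625), (170.23605346679688, 199.7241973876953), 15.591585159301758)
  obj [0.751 0.171 0.006] [0.8   0.45  0.113] [0.771 0.308 0.098]
  obj [ 0.728 -0.191  0.008] [ 0.79  -0.133  0.133] [ 0.749 -0.159  0.084]
  obj [ 0.698 -0.079  0.006] [ 0.795 -0.013  0.097] [ 0.738 -0.047  0.053]
  obj [0.703 0.088 0.006] [0.745 0.131 0.04 ] [0.727 0.11  0.021]
  obj [ 0.398 -0.415  0.006] [ 0.611 -0.179  0.124] [ 0.503 -0.291  0.038]
  obj [0.396 0.234 0.006] [0.592 0.36  0.074] [0.495 0.298 0.032]
  obj [ 0.408 -0.082  0.006] [0.43  0.084 0.031] [ 0.419 -0.024  0.023]
  obj [ 0.3   -0.272  0.006] [ 0.337 -0.223  0.067] [ 0.317 -0.245  0.051]
side -0.12 108 zt 0.093 mid [ 0.5164 -0.3653] ang 15.4 len 0.124 thick 0.0034 s -0.0708
side -0.05 138 zt 0.117 mid [ 0.4994 -0.2983] ang 15.6 len 0.148 thick 0.0028 s -0.0017
side 0.02 141 zt 0.118 mid [ 0.4823 -0.2358] ang 15.7 len 0.15 thick 0.0029 s 0.0631
rack ((501.2097473144531, -300.5650329589844), (169.654052734375, 210.32345581054688), 15.981453895568848)
  obj [ 0.692 -0.446  0.006] [ 0.8   -0.012  0.128] [ 0.738 -0.106  0.064]
  obj [ 0.395 -0.388  0.006] [ 0.604 -0.175  0.12 ] [ 0.492 -0.259  0.066]
  obj [ 0.3   -0.277  0.006] [ 0.331 -0.219  0.065] [ 0.314 -0.238  0.041]
  obj [ 0.4   -0.083  0.007] [0.426 0.083 0.028] [ 0.412 -0.019  0.019]
  obj [0.746 0.168 0.006] [0.8   0.45  0.109] [0.765 0.324 0.088]
  obj [0.698 0.085 0.006] [0.74  0.131 0.033] [0.719 0.107 0.021]
  obj [0.408 0.233 0.006] [0.572 0.359 0.071] [0.49  0.298 0.034]
```

```bash
cat >> h.py <<'E'
TH=np.pi/4
def lay(E,sg,th=TH,L=.089):
    z=np.array([np.sin(th),0,-np.cos(th)]);n=np.array([np.cos(th),0,np.sin(th)]);y=sg*n
    return np.array(E)-L*z, quat(np.stack([np.cross(y,z),y,z],1))
E
python3 - <<'E'
from h import *
a=np.deg2rad(15.7)
for sg in(1,-1):
    print(sg)
    for p,q in(([.503,-.3,.25],down(a+sg*np.pi/2)),([.503,-.3,.097],down(a+sg*np.pi/2)),(lay([.56,.08,.25],sg,0.)),(lay([.635,.08,.002],sg)),([.58,.08,.02],down(0)),([.58,.08,.02],down(np.pi)),([.495,.297,.08],down(np.pi/2)),([.495,.297,.08],down(-np.pi/2))):
        r=inverse_kinematics(p,q);print(None if r is None else np.round(r,2))
E
```

```text
1
[-0.6   0.06  1.23 -0.    1.85 -2.44]
[-0.6   0.07  1.49 -0.    1.58 -2.44]
[ 0.08  0.05  1.08 -0.    2.01  0.08]
[ 0.14 -0.58  2.27 -0.15  0.68  0.22]
[ 0.08  0.11  1.58 -0.    1.45  0.08]
None
[ 0.48  0.05  1.54 -0.    1.55 -1.09]
[ 0.48  0.05  1.54 -0.    1.55  2.05]
-1
[-0.6   0.06  1.23 -0.    1.85  0.7 ]
[-0.6   0.07  1.49 -0.    1.58  0.7 ]
None
None
[ 0.08  0.11  1.58 -0.    1.45  0.08]
None
[ 0.48  0.05  1.54 -0.    1.55 -1.09]
[ 0.48  0.05  1.54 -0.    1.55  2.05]
```

```bash
python3 - <<'E'
from h import *
a=np.deg2rad(15.7)
move_to([.503,-.299,.24],down(a+np.pi/2))
im=get_image("wrist");W=cloud(im)
cv2.imwrite("pics/d.png",im["frame"])
P=W.reshape(-1,3);c=np.array([.503,-.298]);l=np.array([-np.sin(a),np.cos(a)]);x=np.array([np.cos(a),np.sin(a)])
q=P[(np.hypot(*(P[:,:2]-c).T)<.14)&(P[:,2]>.06)&(P[:,2]<.14)]
s=(q[:,:2]-c)@l
for lo,hi in((-.12,-.05),(-.035,.035),(.04,.1)):
    g=q[(s>lo)&(s<hi)]; 
    if len(g)<5: continue
    zt=np.percentile(g[:,2],97);t=g[g[:,2]>zt-.006]
    xy=t[:,:2];m=xy.mean(0);d=np.linalg.svd(xy-m,full_matrices=False)[2][0];d*=np.sign(d[0]);pr=(xy-m)@d
    mid=m+d*(pr.max()+pr.min())/2
    print(len(t),zt.round(4),mid.round(4),np.degrees(np.arctan2(d[1],d[0])).round(1),np.ptp(pr).round(3),((mid-c)@l).round(4))
s=state();print(s["time"],s["ee_pos"])
E
```

```text
674 0.0919 [ 0.5209 -0.3657] 15.6 0.126 -0.07
729 0.1183 [ 0.5022 -0.2991] 15.6 0.149 -0.0008
893 0.1181 [ 0.4849 -0.2367] 15.6 0.15 0.0639
3.425 [ 0.50332007 -0.29844762  0.24000419]
```

View pics/d.png

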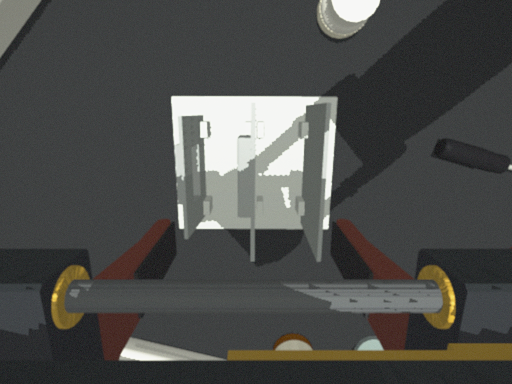

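Wrist view: the three edges are at columns 190, 252 and 320. The middle cover's hood shows at (245,175), which looks like the rack's −y side, so the light patch in the top view would be its hollow. I'll check that with depth before acting on it.

```bash
python3 - <<'E'
from h import *
import pickle
a=np.deg2rad(15.65);l=np.array([-np.sin(a),np.cos(a)]);x=np.array([np.cos(a),np.sin(a)]);c=np.array([.5022,-.2991])
ims=pickle.load(open("ims.pkl","rb"));ims["wrist"]=get_image("wrist")
for n in("top","wrist"):
    P=cloud(ims[n]).reshape(-1,3);s=(P[:,:2]-c)@l*1000;t=(P[:,:2]-c)@x*1000;z=P[:,2]*1000
    for zl in(40,55,70,85,100,112):
        m=(abs(s)<30)&(z>zl)&(z<zl+8)
        print(n,zl,"hood zone",m[abs(t)<38].sum() if 0 else "",np.percentile(s[m&(abs(t)<36)],[5,50,95]).round(1) if (m&(abs(t)<36)).sum()>5 else None,"outside",np.percentile(s[m&(abs(t)>50)],[5,50,95]).round(1) if (m&(abs(t)>50)).sum()>5 else None)
r=[]
for sg in(1,-1):
  for (p,q) in (([.503,-.3,.097],down(a-sg*np.pi/2)),lay([.56,.08,.25],sg,0.),lay([.635,.08,.002],sg)):
    r=inverse_kinematics(p,q);print(sg,None if r is None else np.round(r,2))
E
```

```text
top 40 hood zone  [-7.2 -1.5  2.8] outside [1.2 2.1 2.9]
top 55 hood zone  None outside [1.5 2.1 2.9]
top 70 hood zone  None outside [1.8 2.3 2.7]
top 85 hood zone  [-14.6 -11.7   2.8] outside [1.5 2.4 3.1]
top 100 hood zone  [1.7 2.3 2.9] outside [1.5 2.  2.7]
top 112 hood zone  [-1.4  1.4  2.4] outside [-1.9  0.9  2.6]
wrist 40 hood zone  None outside None
wrist 55 hood zone  None outside None
wrist 70 hood zone  None outside None
wrist 85 hood zone  None outside None
wrist 100 hood zone  None outside None
wrist 112 hood zone  [-1.6  0.2  2.1] outside [-1.7 -0.   1.7]
1 [-0.6   0.07  1.49 -0.    1.58  0.7 ]
1 [ 0.08  0.05  1.08 -0.    2.01  0.08]
1 [ 0.14 -0.58  2.27 -0.15  0.68  0.22]
-1 [-0.6   0.07  1.49 -0.    1.58 -2.44]
-1 None
-1 None
```

Depth through the hollow reads −14 mm, so the hood is on the −y side. I'll grasp with tool y pointing that way.

```bash
python3 - <<'E'
from h import *
a=np.deg2rad(15.65);l=np.array([-np.sin(a),np.cos(a)]);g=np.array([.5022,-.2991])-.0015*l
q=down(a-np.pi/2)
move_to([*g,.20],q)
move_l([*g,.097],.12);s=state();print("down",s["ft_force"],s["ee_pos"])
close();s=state();print(s["finger_gap"],s["time"])
move_l([*g,.30],.15);s=state();print(s["finger_gap"],s["ft_force"],s["time"])
p,q=lay([.56,.08,.20],1,0.);move_to(p,q)
im=get_image("side");cv2.imwrite("pics/e.png",im["frame"]);s=state();print(s["finger_gap"],s["time"],s["ee_pos"])
E
```

```text
down [ 0.30081799 -0.69328803  0.52720319] [ 0.50306185 -0.30087192  0.09812898]
0.004024011009924852 8.3917
0.0039672487291923155 [-0.16335319  0.44170528 -1.52214291] 9.8917
0.004142572759352739 11.375 [0.56019862 0.07879991 0.28895933]
```

View pics/e.png

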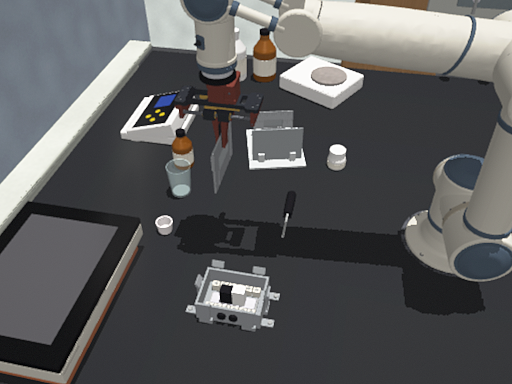

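The cover is held (gap 4 mm, hanging at (222,160)) and the rest of the scene is undisturbed. Next step: tilt it and lay it down.

```bash
python3 - <<'E'
from h import *
p,q=lay([.635,.08,.10],1);move_to(p,q)
p,q=lay([.635,.08,.012],1);move_l(p,.1)
z0=state()["ft_force"][2]
for h in np.arange(.009,-.006,-.002):
    p,_=lay([.635,.08,h],1);move_l(p,.03);f=state()["ft_force"];print(round(h,3),f.round(1))
    if f[2]-z0>2.5:break
cv2.imwrite("pics/f0.png",get_image("side")["frame"])
gripper_open()
p=np.array(state()["ee_pos"]);p2=p+[0,0,-.010];move_l(p2,.05)
move_l(p2+[-.045,0,0],.06)
move_l(p2+[-.06,0,.12],.15)
move_to([.50,.08,.24],down(0))
s=state();print(s["time"],s["ee_pos"],s["ft_force"])
im=get_image("side");cv2.imwrite("pics/f.png",im["frame"][120:360,100:420])
W=cloud(im)
for n in("side","wrist","top"):
    W=cloud(get_image(n))
    m=(W[...,2]>.013)&(W[...,2]<.027)&(W[...,0]>.5)&(W[...,0]<.68)&(W[...,1]>-.005)&(W[...,1]<.18)
    if m.sum()>20:
        P=W[m];print(n,m.sum(),cv2.minAreaRect((P[:,:2]*1000).astype(np.float32)),np.median(P[:,2]))
E
```

```text
0.009 [-0.7 -0.1 -0.6]
0.007 [-0.1  0.3 -1.8]
0.005 [ 0.3  0.  -0.9]
0.003 [-0.2  0.4 -1.5]
0.001 [ 0.9 -0.7  0.3]
-0.001 [-1.5 -0.2  4.1]Traceback (most recent call last):
  File "<stdin>", line 12, in <module>
bench.IKError: the arm cannot follow that straight line within its joint ranges
```

```bash
python3 - <<'E'
from h import *
s=state();print(s["time"],s["ee_pos"],s["joint_pos"].round(2),s["ft_force"].round(1))
print(inverse_kinematics(s["ee_pos"]+[0,0,.05],s["ee_rot"]),inverse_kinematics(s["ee_pos"]+[.02,0,.1],down(0)))
f0=cv2.imread("pics/f0.png")
cv2.imwrite("pics/f.png",np.hstack([f0[120:360,100:420],get_image("side")["frame"][120:360,100:420]]))
E
```

```text
17.5167 [0.52733964 0.08003058 0.05237554] [ 0.16 -0.76  2.4  -0.17  0.73  0.24] [ 0.6 -0.1 -0.9]
[ 0.15812769 -0.79994191  2.32853943 -0.1502669   0.83872968  0.21310573] [ 8.36846981e-02 -3.64985906e-02  1.49876052e+00 -4.44089210e-16
  1.67933073e+00  8.36846981e-02]
```

View pics/f.png

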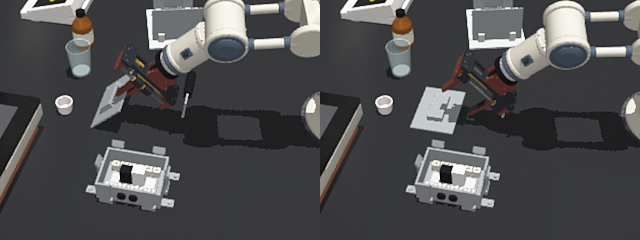

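The cover now lies flat with its hood up, at about (435,110) in the right half, and the fingers are clear of it. Now I'll withdraw and measure it from above.

```bash
python3 - <<'E'
from h import *
p=np.array(state()["ee_pos"])
move_l(p+[0,0,.05],.12)
move_to([.50,.08,.24],down(0))
s=state();print(s["time"],s["ee_pos"])
for n in("side","wrist","top"):
    im=get_image(n);W=cloud(im)
    if n=="wrist":cv2.imwrite("pics/g.png",im["frame"])
    for nm,lo,hi in(("hood",.012,.027),("all",.004,.027)):
        m=(W[...,2]>lo)&(W[...,2]<hi)&(W[...,0]>.47)&(W[...,0]<.69)&(W[...,1]>-.01)&(W[...,1]<.19)
        if m.sum()>20:
            P=W[m];print(n,nm,m.sum(),np.round(sum(cv2.minAreaRect((P[:,:2]*1000).astype(np.float32))[:2],()),1),round(cv2.minAreaRect((P[:,:2]*1000).astype(np.float32))[2],2),np.median(P[:,2]).round(4))
# box by clip tops & rim
for n in("top","side"):
    W=cloud(get_image(n))
    for lo,hi in((.046,.056),(.060,.076)):
        m=(W[...,2]>lo)&(W[...,2]<hi)&(abs(W[...,0]-.495)<.11)&(abs(W[...,1]-.297)<.09)
        P=W[m];r=cv2.minAreaRect((P[:,:2]*1000).astype(np.float32));print(n,lo,len(P),np.round(r[0]+r[1]+(r[2],),1))
E
```

```text
19.0833 [0.4997302  0.07993586 0.23812845]
side hood 385 [581.5  80.4  41.3  89.5] 0.22 0.0169
side all 917 [583.9  95.9 182.8 206.9] 88.02 0.007
wrist hood 2242 [584.2  79.3  40.3  84. ] 0.08 0.0173
wrist all 3936 [584.2  79.1 109.7 149.1] 0.06 0.0164
top all 538 [579.8  90.1 218.2 200.9] 0.4 0.0059
top 0.046 205 [494.7 294.  112.5 144.4  89.9]
top 0.06 141 [484.8 324.7 147.   74.3   4.6]
side 0.046 743 [490.1 297.1 119.  158.4  89.7]
side 0.06 262 [490.3 295.2 126.9 164.1  89.5]
```

View pics/g.png

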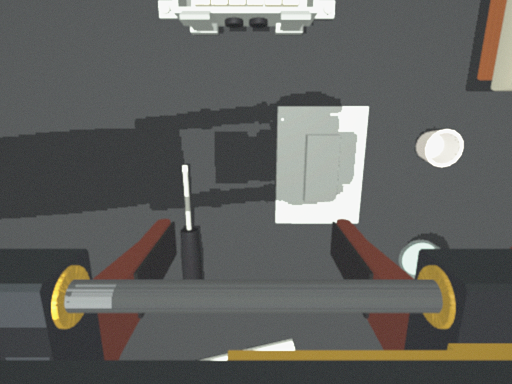

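The cover is at (0.584, 0.079), square, with a measured size of 110×149 mm. One close look at the box from above before picking the cover up.

```bash
python3 - <<'E'
from h import *
move_l([.495,.19,.24],.2)
im=get_image("wrist");W=cloud(im);cv2.imwrite("pics/i.png",im["frame"]);np.savez("box.npz",W=W,f=im["frame"])
for lo,hi in((.046,.054),(.062,.074)):
    m=(W[...,2]>lo)&(W[...,2]<hi)&(abs(W[...,0]-.495)<.11)&(abs(W[...,1]-.297)<.09)
    P=W[m];r=cv2.minAreaRect((P[:,:2]*1000).astype(np.float32));print(lo,len(P),np.round(r[0]+r[1]+(r[2],),1))
    if lo>.06:
        k,lab,st,ce=cv2.connectedComponentsWithStats(m.astype(np.uint8))
        for i in range(1,k):
            if st[i,4]>15:
                o=W[lab==i];print(st[i,4],o.min(0).round(4),o.max(0).round(4),((o.min(0)+o.max(0))/2).round(4))
print(state()["time"])
E
```

```text
0.046 3141 [4.918e+02 2.953e+02 1.445e+02 1.037e+02 1.000e-01]
0.062 1324 [4.916e+02 2.956e+02 1.644e+02 1.236e+02 2.000e-01]
262 [0.4296 0.35   0.0621] [0.4578 0.3573 0.0691] [0.4437 0.3536 0.0656]
269 [0.5258 0.3496 0.062 ] [0.5536 0.3575 0.0693] [0.5397 0.3536 0.0656]
224 [0.4094 0.2814 0.0621] [0.4172 0.3094 0.069 ] [0.4133 0.2954 0.0655]
223 [0.5662 0.2817 0.0621] [0.5739 0.3093 0.0693] [0.5701 0.2955 0.0657]
178 [0.43   0.2338 0.062 ] [0.4577 0.2409 0.0688] [0.4438 0.2373 0.0654]
167 [0.5261 0.2339 0.0621] [0.5536 0.2401 0.069 ] [0.5399 0.237  0.0655]
20.0833
```

View pics/i.png

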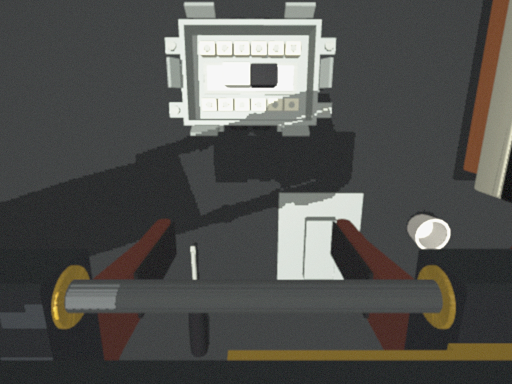

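Box centre is (0.4917, 0.2955), yaw about 0, and all six clip tops are symmetric about it. Next I'll pick the cover by its hood, carry it over and set it on the clips.

```bash
python3 - <<'E'
from h import *
q=down(0)
move_to([.584,.079,.10],q);move_l([.584,.079,.0135],.1)
s=state();print(s["ee_pos"],s["ft_force"].round(1));zg=s["ee_pos"][2]
close();print(state()["finger_gap"])
move_l([.584,.079,.16],.15);s=state();print(s["finger_gap"],s["time"],s["ft_force"].round(1))
B=[.4917,.2955]
move_to([*B,.16],down(np.pi/2))
hold(.2);move_l([*B,.085],.1)
z0=state()["ft_force"][2]
for z in np.arange(.080,.066,-.002):
    move_l([*B,z],.04);s=state();f=s["ft_force"];print(round(z,3),s["ee_pos"].round(4),f.round(1))
    if f[2]-z0>3:break
print(state()["time"],"gap",state()["finger_gap"])
im=get_image("side");cv2.imwrite("pics/j.png",cv2.resize(im["frame"][200:360,130:330],(600,480)))
E
```

```text
[0.58435114 0.07906465 0.01388683] [-0.5  0.2  0.1]
0.039625416603566575
0.03986461262560171 23.8417 [ 0.4  0.1 -1.7]
0.08 [0.4917 0.2955 0.08  ] [-0.9  0.4 -0.9]
0.078 [0.4917 0.2955 0.0779] [ 0.9  0.2 -1.5]
0.076 [0.4918 0.2956 0.076 ] [ 0.6  0.2 -1.6]
0.074 [0.4921 0.2959 0.0748] [0.4 1.1 3. ]
27.0417 gap 0.03976217722494796
```

View pics/j.png

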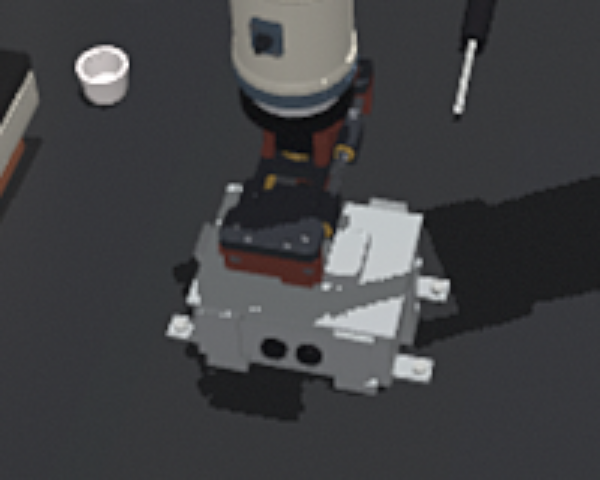

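Contact came at TCP z 0.0748, so the underside is at 61 mm, as predicted, and the cover sits within all six clips. I'll release and press near each clip in turn.

```bash
cat >> h.py <<'E'
B=np.array([.4917,.2955])
def press(dx,dy,zmin=.058,fmax=24):
    x,y=B[0]+dx,B[1]+dy
    move_l([x,y,.088],.25)
    z0=state()["ft_force"][2];z=.074;pk=0
    while z>=zmin:
        move_l([x,y,z],.06);s=state();f=s["ft_force"][2]-z0;pk=max(pk,f)
        if f>fmax or (f>10 and s["ee_pos"][2]<.0628):break
        z-=.002
    print((dx,dy),"z",s["ee_pos"].round(4),"f",round(f,1),"peak",round(pk,1),"t",s["time"])
    move_l([x,y,.088],.25)
E
python3 - <<'E'
from h import *
gripper_open();p=state()["ee_pos"];move_l([p[0],p[1],.12],.2)
close();move_to([B[0]+.048,B[1]+.037,.095],down(0))
print(state()["time"],state()["finger_gap"])
press(.048,.037);press(-.048,-.037)
E
```

```text
31.1167 0.00035331886793286846
(0.048, 0.037) z [0.5405 0.3325 0.0652] f 21.5 peak 21.5 t 33.5
(-0.048, -0.037) z [0.4443 0.2592 0.0623] f 10.0 peak 18.3 t 36.275
```

```bash
sed -i 's/zmin=.058,fmax=24/zmin=.050,fmax=30/; s/z=.074;pk/z=.070;pk/' h.py; python3 - <<'E'
from h import *
press(-.048,.037);press(.048,-.037);press(.048,.037)
print(state()["time"])
E
```

```text
(-0.048, 0.037) z [0.4439 0.3327 0.0623] f 11.5 peak 11.5 t 38.675
(0.048, -0.037) z [0.54   0.2586 0.0623] f 10.2 peak 10.2 t 41.2667
(0.048, 0.037) z [0.54   0.3327 0.0623] f 15.7 peak 15.7 t 43.925
44.1917
```

```bash
python3 - <<'E'
from h import *
press(.060,0);press(-.060,0)
move_to([.495,.19,.24],down(0))
im=get_image("wrist");W=cloud(im);cv2.imwrite("pics/k.png",cv2.resize(im["frame"][0:150,140:350],(798,570)))
print(state()["time"])
for dx in(-66,-48,0,48,66):
    print(dx,[(dy,(np.nanmedian(W[...,2][(abs(W[...,0]-B[0]-dx/1e3)<.006)&(abs(W[...,1]-B[1]-dy/1e3)<.005)])*1e3).round(1)) for dy in(-44,-30,0,30,44)])
m=(W[...,2]>.0605)&(W[...,2]<.074)&(abs(W[...,0]-.492)<.11)&(abs(W[...,1]-.2955)<.09)
k,lab,st,ce=cv2.connectedComponentsWithStats(m.astype(np.uint8))
for i in range(1,k):
    if st[i,4]>15: o=W[lab==i];print(st[i,4],o.min(0).round(4),o.max(0).round(4))
E
```

```text
(0.06, 0) z [0.552  0.2956 0.0622] f 18.3 peak 18.3 t 46.45
(-0.06, 0) z [0.4319 0.2957 0.0623] f 10.9 peak 10.9 t 49.05
50.1583
-66 [(-44, np.float64(53.3)), (-30, np.float64(53.3)), (0, np.float64(53.4)), (30, np.float64(53.4)), (44, np.float64(53.4))]
-48 [(-44, np.float64(53.3)), (-30, np.float64(53.5)), (0, np.float64(53.4)), (30, np.float64(53.3)), (44, np.float64(53.3))]
0 [(-44, np.float64(53.3)), (-30, np.float64(53.3)), (0, np.float64(67.4)), (30, np.float64(53.3)), (44, np.float64(53.4))]
48 [(-44, np.float64(53.2)), (-30, np.float64(53.3)), (0, np.float64(53.4)), (30, np.float64(53.2)), (44, np.float64(53.3))]
66 [(-44, np.float64(53.2)), (-30, np.float64(53.1)), (0, np.float64(53.4)), (30, np.float64(53.2)), (44, np.float64(53.3))]
324 [0.4296 0.3489 0.0605] [0.4578 0.3576 0.0694]
319 [0.5256 0.349  0.0605] [0.5537 0.3579 0.0691]
3668 [0.4487 0.2764 0.0638] [0.5332 0.3167 0.0702]
272 [0.4093 0.2812 0.0605] [0.4181 0.3091 0.0695]
269 [0.5657 0.2814 0.0605] [0.5741 0.3094 0.0691]
198 [0.4297 0.2338 0.0605] [0.4579 0.2408 0.069 ]
202 [0.5259 0.233  0.0606] [0.5539 0.241  0.0686]
```

View pics/k.png

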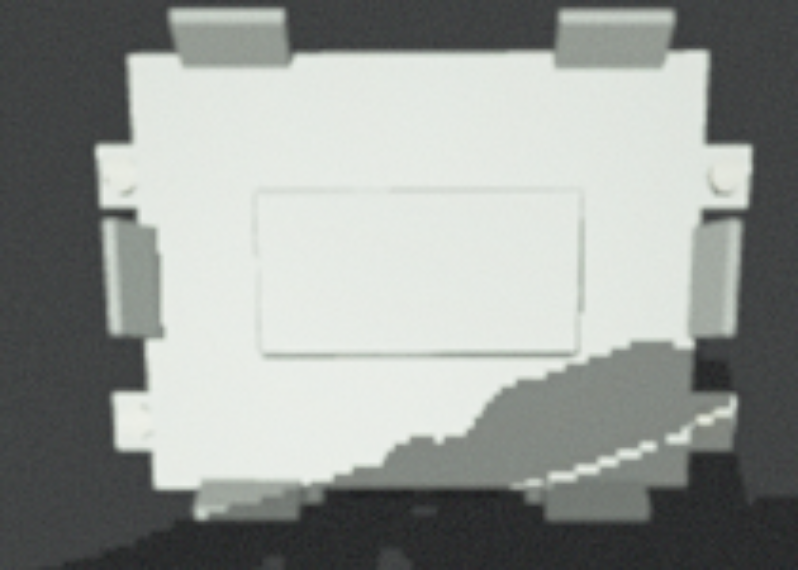

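The plate is level at 53.3 ± 0.2 mm everywhere, against 54 mm for fully home. All six hooks lie over its edges, and the clips are back at their original positions. The robot is clear, so I'm handing the job in.

```bash
python3 - <<'E'
from h import *
job_done();print(state()["time"])
E
```

```text
the job is handed in; nothing more can be done
the job is handed in; nothing more can be done
```

The box is closed. I took the larger hooded cover from the middle slot, laid it flat with the hood up, then picked it up again by the hood and set it on the clips. I pressed it down next to each of the six clips, with no press over about 22 N. I handed the job in just after 50 s of the 72 s allowed.

**Last checks:**
- **Cover height:** the plate's top reads 53.1–53.5 mm at every point sampled, against 54 mm for fully home. That is level all round and within the 2 mm calibration.
- **Clips:** all six hooks lie over the cover's edge, and the clip tops are back within about 1 mm of where they stood before.
- **Other objects:** I saw nothing else disturbed in the pictures taken along the way, but I did not re-measure it at the end.

**What didn't go to plan:**
- **First corner (+x, +y):** it stuck on the first press and went home on a second press, after the other three corners.
- **Withdrawal after laying the cover down:** one straight-line move was refused and did nothing, so I used another path.

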